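# Line up the turned finials by height on the finishing board

### The job

Line the four turned wooden finials up by height on the cork rests of the finishing board, ready for oiling: the tallest on the rest beside the brass stop post, then the next tallest and so on to the shortest at the far end of the row. One of them still stands in the steel sleeve and has to be drawn straight up out of it. Stand each upright in the middle of its own rest, setting it down without dropping it, and do not knock any of them over.

Things in the scene. Friction and masses are not known exactly. Their poses are not given: they have to be found in the camera images.
- finial_dome_mid (a point): Loose turned pale-wood finial, round about its upright z axis, 64 mm tall: a foot 36 mm in diameter up to 23 mm above its underside, flaring to a straight barrel 36 mm in diameter from 28 to 46 mm above the underside, then 18 mm of crown shaped as a smooth low dome. The point is on the axis half-way up, 32 mm above the underside. Starts upright with its underside at bench level (z = 0), either on the open bench or with its foot in the steel sleeve.
- finial_ball_mid (a point): Loose turned pale-wood finial, round about its upright z axis, 78 mm tall: a foot 36 mm in diameter up to 23 mm above its underside, flaring to a straight barrel 39 mm in diameter from 28 to 60 mm above the underside, then 18 mm of crown shaped as a small 23 mm ball on a short neck. The point is on the axis half-way up, 39 mm above the underside. Starts upright with its underside at bench level (z = 0), either on the open bench or with its foot in the steel sleeve.
- finial_step_mid (a point): Loose turned pale-wood finial, round about its upright z axis, 92 mm tall: a foot 36 mm in diameter up to 23 mm above its underside, flaring to a straight barrel 42 mm in diameter from 28 to 74 mm above the underside, then 18 mm of crown shaped as two round steps (30 mm, then 16 mm wide). The point is on the axis half-way up, 46 mm above the underside. Starts upright with its underside at bench level (z = 0), either on the open bench or with its foot in the steel sleeve.
- finial_cone_mid (a point): Loose turned pale-wood finial, round about its upright z axis, 106 mm tall: a foot 36 mm in diameter up to 23 mm above its underside, flaring to a straight barrel 45 mm in diameter from 28 to 88 mm above the underside, then 18 mm of crown shaped as a cone coming to a blunt point. The point is on the axis half-way up, 53 mm above the underside. Starts upright with its underside at bench level (z = 0), either on the open bench or with its foot in the steel sleeve.
- rest_a: One of four identical round cork rests, 60 mm in diameter and 4 mm thick, fixed in a straight row about 80 mm apart on a 100 x 420 x 12 mm plywood board lying on the bench. Origin at the centre of its underside (on the board's top, 12 mm above the bench), so finials stand 4 mm above the origin. The letters say nothing about the place in the row; they change from start to start.
- rest_b: One of four identical round cork rests, 60 mm in diameter and 4 mm thick, fixed in a straight row about 80 mm apart on a 100 x 420 x 12 mm plywood board lying on the bench. Origin at the centre of its underside (on the board's top, 12 mm above the bench), so finials stand 4 mm above the origin. The letters say nothing about the place in the row; they change from start to start.
- rest_c: One of four identical round cork rests, 60 mm in diameter and 4 mm thick, fixed in a straight row about 80 mm apart on a 100 x 420 x 12 mm plywood board lying on the bench. Origin at the centre of its underside (on the board's top, 12 mm above the bench), so finials stand 4 mm above the origin. The letters say nothing about the place in the row; they change from start to start.
- rest_d: One of four identical round cork rests, 60 mm in diameter and 4 mm thick, fixed in a straight row about 80 mm apart on a 100 x 420 x 12 mm plywood board lying on the bench. Origin at the centre of its underside (on the board's top, 12 mm above the bench), so finials stand 4 mm above the origin. The letters say nothing about the place in the row; they change from start to start.
- stop: Brass stop post, upright, 28 mm in diameter at the foot and 64 mm tall, fixed on the plywood board in line with the row, at one end (either end), about 65 mm from the centre of the nearest rest. At the row's other end is only a low dark wooden button (24 mm wide, 8 mm tall). Origin at the centre of its underside.
- sleeve: Open steel sleeve (tube), upright and fixed to the bench, outer diameter 54 mm, bore 37.5 mm, 20 mm tall, with a dark flange 74 mm wide and 5 mm tall round its foot. One of the finials, any of the four, starts standing in it down to bench level, with 0.75 mm of play all round, and must be drawn straight up by 20 mm to be clear. Origin at the centre of its underside.
There are look-alikes about, which are no part of the job. Leave any orange or purple look-alike of the part that bears finial_cone_mid alone.

How it is judged (in metres and radians):
At the end, for the whole second after the job is handed in: Counted from the brass stop, the four rests carry the cone, step, ball and dome finials (106, 92, 78, 64 mm tall) in that order; each stands upright (within 0.1 rad) on its rest, its axis within 13 mm of the rest's centre, its height within 4 mm of standing on the cork, released and at rest ((horizontal distance between finial_dome_mid and rest_a below 0.013 m or horizontal distance between finial_dome_mid and rest_b below 0.013 m or horizontal distance between finial_dome_mid and rest_c below 0.013 m or horizontal distance between finial_dome_mid and rest_d below 0.013 m) and horizontal distance between finial_dome_mid and stop between 0.275 and 0.335 m and height (world z) of finial_dome_mid between 0.044 and 0.052 m and not (angle between finial_dome_mid's own z axis and vertical above 0.1 rad) and linear speed of each of finial_dome, finial_ball, finial_step, finial_cone below 0.02 m/s and contact force between each of finial_dome, finial_ball, finial_step, finial_cone and the fingers below 0.1 N and (horizontal distance between finial_ball_mid and rest_a below 0.013 m or horizontal distance between finial_ball_mid and rest_b below 0.013 m or horizontal distance between finial_ball_mid and rest_c below 0.013 m or horizontal distance between finial_ball_mid and rest_d below 0.013 m) and horizontal distance between finial_ball_mid and stop between 0.195 and 0.255 m and height (world z) of finial_ball_mid between 0.051 and 0.059 m and not (angle between finial_ball_mid's own z axis and vertical above 0.1 rad) and (horizontal distance between finial_step_mid and rest_a below 0.013 m or horizontal distance between finial_step_mid and rest_b below 0.013 m or horizontal distance between finial_step_mid and rest_c below 0.013 m or horizontal distance between finial_step_mid and rest_d below 0.013 m) and horizontal distance between finial_step_mid and stop between 0.115 and 0.175 m and height (world z) of finial_step_mid between 0.058 and 0.066 m and not (angle between finial_step_mid's own z axis and vertical above 0.1 rad) and (horizontal distance between finial_cone_mid and rest_a below 0.013 m or horizontal distance between finial_cone_mid and rest_b below 0.013 m or horizontal distance between finial_cone_mid and rest_c below 0.013 m or horizontal distance between finial_cone_mid and rest_d below 0.013 m) and horizontal distance between finial_cone_mid and stop between 0.035 and 0.095 m and height (world z) of finial_cone_mid between 0.065 and 0.073 m and not (angle between finial_cone_mid's own z axis and vertical above 0.1 rad)); the robot touches nothing.
It fails at once if a finial is knocked over or laid down (angle between any of finial_dome_mid, finial_ball_mid, finial_step_mid, finial_cone_mid's own z axis and vertical above 0.7 rad).
It fails at once if a finial is dropped or thrown (moving faster than 0.6 m/s out of the fingers) ((linear speed of finial_dome above 0.6 m/s and contact force between finial_dome and the fingers below 0.05 N) or (linear speed of finial_ball above 0.6 m/s and contact force between finial_ball and the fingers below 0.05 N) or (linear speed of finial_step above 0.6 m/s and contact force between finial_step and the fingers below 0.05 N) or (linear speed of finial_cone above 0.6 m/s and contact force between finial_cone and the fingers below 0.05 N)).
It also fails if it takes over 120 s, if anything falls off the work surface, if the arm or the gripper's body presses on something with over 40 N, if the wrist force passes 120 N, or if a joint passes its speed limit or range.

### The arm

A 6-joint arm with a two-finger parallel gripper is mounted at the origin on the work surface. World frame = base frame: x ahead of the robot, y to its left, z up, the work surface at z = 0. Lengths are in m, angles in degrees, forces in N, time in s.
With the tool pointing down it reaches from about 0.4 to 0.825 m from the base axis. Payload 7 kg.
Tool frame: the origin (TCP) lies at the very end of the fingers, on their centre line; the grasp point (between the pads) lies hold_point_z behind it (hold_point_z is the distance from the TCP to the grasp point, in m); z points along the fingers, y is the direction in which the jaws open and shut (so a half turn about z gives the same grasp; the last joint's range is limited). The gripper opens to 88 mm and grips with 3 to 60 N. Pads are 19 mm wide; open, the fingers measure 130 mm over their backs; the gripper's body (78 mm by 193 mm) begins 47 mm behind the grasp point.
Start: joints at [80.105, 20.546, 0.682, 0, -70.136, -16.507], TCP at [0.3, 0.605, 0.227] pointing down, gripper open.
Joint ranges: [-176.03, 176.03], [-82.01, 121.73], [-58.28, 71.71], [-173.87, 95.51], [-174.79, -0.11], [-173.66, 173.66]. Speed limits (degrees/s): [136.94, 136.94, 172.46, 180, 180, 180].

### API

Orientations are given as [roll, pitch, yaw] about the fixed x, y, z axes, in that order (R = Rz(yaw) Ry(pitch) Rx(roll)).
In Python, from plant import get_obs, snapshot, close_job, hold_point_z gives the robot as it stands. The module is installed in compiled form; this text tells all that it offers.
- The arm moves only by the tool jog_arm, never from a script. Its argument "commands" is a list of rows, each a list of 4 numbers: the shift along the world's x, y, z in mm, then the turn about the world's z in degrees. In form: [[x, y, z, turn], ...]. A call has exactly 10 rows; each row shifts and turns the commanded pose from where the row before left it; what a row does not reach is not made up. A row lasts 1/12 s, in which the tool goes at most 41.7 mm and 7.16 degrees, less where a joint would pass 70% of its speed; a pose out of reach is approached as far as the arm can. A call is refused whole if a number of a shift passes 41.7 or a number of a turn 7.16, either way. A call with a gripper value outside its range is refused whole. "fingers" is the finger opening in mm, from 0 to 87.6, set as the call begins (left out, the last holds). The fingers move at their own pace and stop on an object; the grip force is fixed at half the most. Time passes only in rows, so rows that do not move let the fingers close, or fill a call up. It gives the time, the measured TCP pose, the force and the opening at its end, in the units of the state.
- get_obs(): the state, without advancing time (a new reading comes with each control period).
- snapshot(name): name is "scene" or "top"; returns a dict with "image" (400x640x3 uint8, red, green, blue), "fov_y" (degrees; the focal length in pixels is half the picture's height over the tangent of half this angle, whatever the lens; pixels are square), "cx", "cy" (the principal point, pixels), "rvec" (rotation vector, rad) and "tvec" (3), from world to camera coordinates, as OpenCV has them. Camera axes: x right, y down, z forward; pixel columns grow to the right and rows downward; lengths in m; the calibration is good to about 2 mm. A picture is of the moment at which its call begins. There is no depth.
- close_job(): hands the job in, once; it reports no verdict.
The state is a dict: "clock": time; "joint_pos": joint angles; "qvel": joint speeds; "tau": joint torques, N m; "tool_pos": TCP position; "orientation": TCP orientation; "force": force on the tool from outside, world axes, zero at the start; "moment": the same for the moment, N m; "opening": finger opening in m.
Only numpy, scipy, OpenCV 4.12 (cv2) and the standard library are available. Lean on these libraries where they do the work, as an engineer would, in place of code of your own. Each camera call takes 0.05 s, during which the arm holds its last target.

## Working session

There is one attempt and no reset: what is moved stays moved. The work goes in short steps, Python scripts to look and compute and a tool call to move; the robot and the scene stay as the last step left them, time stands still between calls to the robot, and variables do not carry over. Pictures are saved under pics/ and viewed, and the job is handed in when it is done.

Besides the shell and the picture viewer there is one more tool, called after "Request:" by a JSON object that holds its "op" and its "data". jog_arm: Moves the arm, as the interface text tells. Its arguments: {"type":"object","properties":{"commands":{"type":"array","items":{"type":"array","items":{"type":"number"}}},"fingers":{"type":"number"}},"required":["commands"]}

```bash
mkdir -p pics; cat > h.py <<'E'
import numpy as np, cv2
from plant import get_obs, snapshot, close_job, hold_point_z
def cam(s):
    R,_=cv2.Rodrigues(np.array(s["rvec"],float)); t=np.array(s["tvec"],float).ravel()
    h,w=s["image"].shape[:2]; f=h/2/np.tan(np.radians(s["fov_y"])/2)
    return R,t,f,s["cx"],s["cy"]
def ray(s,u,v,z):
    R,t,f,cx,cy=cam(s); d=R.T@np.array([(u-cx)/f,(v-cy)/f,1]); c=-R.T@t
    return c+d*(z-c[2])/d[2]
def proj(s,p):
    R,t,f,cx,cy=cam(s); q=R@np.array(p,float)+t
    return q[0]/q[2]*f+cx,q[1]/q[2]*f+cy
def save(s,n,crop=None,k=1):
    im=cv2.cvtColor(s["image"],cv2.COLOR_RGB2BGR)
    if crop: im=im[crop[1]:crop[3],crop[0]:crop[2]]
    if k!=1: im=cv2.resize(im,None,fx=k,fy=k,interpolation=cv2.INTER_CUBIC)
    cv2.imwrite(f"pics/{n}.png",im)
E
python3 - <<'E'
from h import *
import pickle
print(get_obs()); print(hold_point_z)
for n in("scene","top"):
    s=snapshot(n); save(s,n+"0"); pickle.dump(s,open(n+"0.pkl","wb"))
    R,t,f,cx,cy=cam(s); print(n,f,cx,cy,-R.T@t); print(R)
E
```

```text
{'clock': 0.0, 'joint_pos': array([ 8.01050621e+01,  2.05916404e+01,  6.31369490e-01, -2.29754570e-02,
       -7.01355209e+01, -1.65077138e+01]), 'qvel': array([-0.08536168, -0.07006792, -0.01369539,  0.08925689,  0.00450594,
        0.01699846]), 'tau': array([ 1.85792938e-03, -5.82717919e+01,  2.93053794e+01,  6.99704424e+00,
        6.73410657e-03, -1.72020459e-04]), 'tool_pos': array([0.29993304, 0.60412436, 0.22559313]), 'orientation': array([ 1.79902019e+02, -6.51394223e-03, -2.64104712e+01]), 'force': array([-0.71392292, -0.19990091,  0.07316472]), 'moment': array([-0.02540992, -0.04423055,  0.01663482]), 'opening': 0.08746888351768771}
0.0188
scene 469.95420754677644 325.1577279896099 201.63681475299342 [1.23637346 0.28742505 0.71387256]
[[-0.3386114   0.94091446 -0.00472156]
 [ 0.61123633  0.216148   -0.76136074]
 [-0.71535478 -0.26069142 -0.64831129]]
top 436.76222515771536 320.0218627264718 202.51821322812899 [ 0.35419373 -0.00417915  1.26743339]
[[-0.02786564 -0.99960193  0.00441424]
 [-0.99255431  0.02714482 -0.11873965]
 [ 0.11857256 -0.00769013 -0.99291561]]
```

```bash
sleep 1; ls pics
```

```text
scene0.png
top0.png
```

View pics/scene0.png

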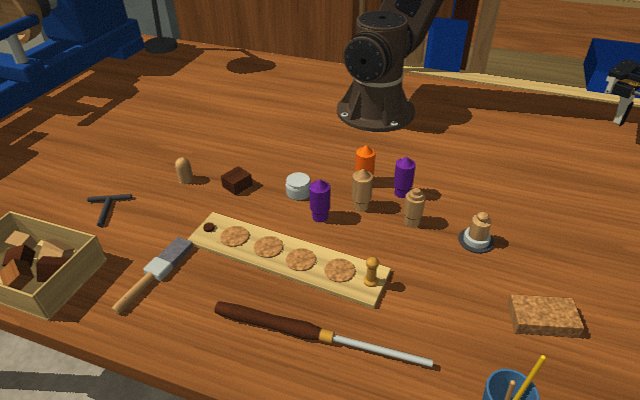

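View pics/top0.png

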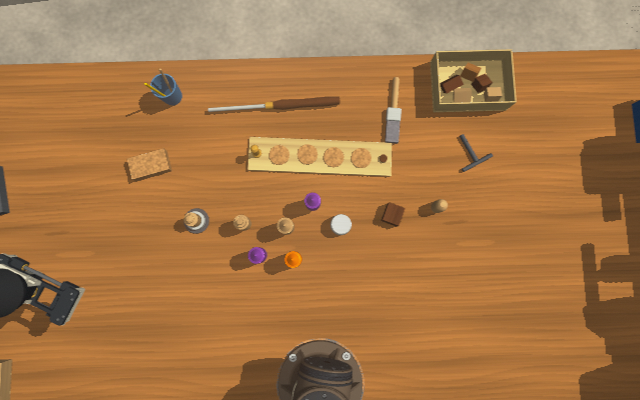

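Scene: stop post at (371,270), dark button at (209,227). The pale finials are at (184,170), (363,190), (415,208) and, in the sleeve, (481,228). The look-alikes are purple at (320,200) and (404,176), and orange at (366,163). I'll crop in close to check.

```bash
python3 - <<'E'
from h import *
import pickle
s=pickle.load(open("scene0.pkl","rb")); t=pickle.load(open("top0.pkl","rb"))
save(s,"sc1",(290,135,510,260),3.6); save(t,"tc1",(170,130,460,275),2.7)
save(s,"sc2",(150,140,330,240),4)
E
```

```text
(no output)
```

View pics/sc1.png

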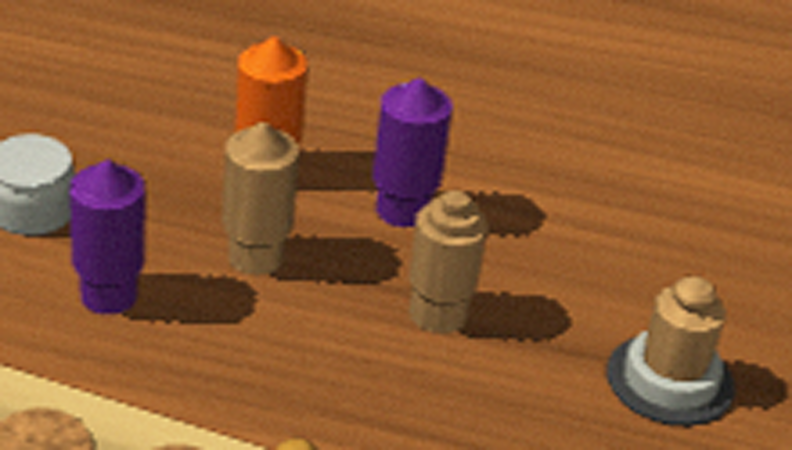

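View pics/tc1.png

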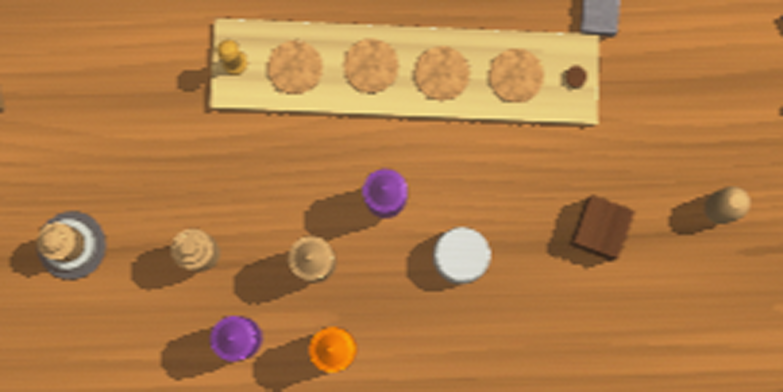

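View pics/sc2.png

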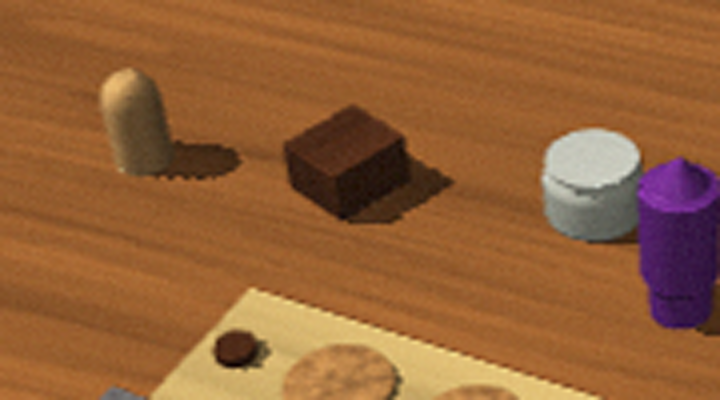

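```bash
python3 - <<'E'
from h import *
import pickle
S=pickle.load(open("scene0.pkl","rb")); T=pickle.load(open("top0.pkl","rb"))
ks=lambda x,y:(x/3.6+290-.36,y/3.6+135-.36); kt=lambda x,y:(x/2.7+170-.3,y/2.7+130-.3); k2=lambda x,y:(x/4+150-.4,y/4+140-.4)
P={"cone":(ks(264,123),kt(312,257),.106),"step":(ks(458,198),kt(195,245),.092),"ball":(ks(696,292),kt(65,240),.0665)}
for n,(a,b,z) in P.items():
    print(n,"scene",ray(S,*a,z).round(4),"top",ray(T,*b,z).round(4))
# cork rests: hsv of cork vs ply
for nm,s,rect in(("top",T,(245,135,395,180)),("scene",S,(185,210,395,305))):
    im=s["image"]; hsv=cv2.cvtColor(im,cv2.COLOR_RGB2HSV)
    x0,y0,x1,y1=rect
    if nm=="top":
        for p in((279,155),(293,155),(384,173),(254,150),(285,226),(440,206),(241,222),(200,250)): print(p,hsv[p[1],p[0]])
    else:
        for p in((300,260),(284,255),(371,270)): print(p,hsv[p[1],p[0]])
E
```

```text
cone scene [0.4348 0.0832 0.106 ] top [0.4355 0.081  0.106 ]
step scene [0.4494 0.2059 0.092 ] top [0.4517 0.1985 0.092 ]
ball scene [0.4563 0.3469 0.0665] top [0.4626 0.3353 0.0665]
(279, 155) [ 16 147 196]
(293, 155) [ 21 118 222]
(384, 173) [ 22 114 230]
(254, 150) [ 19 177 190]
(285, 226) [ 17 126 170]
(440, 206) [ 17 124 160]
(241, 222) [ 17 129 211]
(200, 250) [ 15 169 177]
(300, 260) [ 15 154 190]
(284, 255) [ 21 118 222]
(371, 270) [ 18 179 117]
```

```bash
python3 - <<'E'
from h import *
import pickle
S=pickle.load(open("scene0.pkl","rb")); T=pickle.load(open("top0.pkl","rb"))
for nm,s,rect in(("top",T,(245,135,395,180)),("scene",S,(185,210,395,305))):
    hsv=cv2.cvtColor(s["image"],cv2.COLOR_RGB2HSV); x0,y0,x1,y1=rect
    m=((hsv[...,0]<=18)&(hsv[...,1]>110)&(hsv[...,2]>140)).astype(np.uint8)*255
    m2=np.zeros_like(m); m2[y0:y1,x0:x1]=m[y0:y1,x0:x1]
    # board: keep only inside yellow hull
    b=((hsv[...,0]>=20)&(hsv[...,0]<=26)&(hsv[...,1]<140)).astype(np.uint8); bb=np.zeros_like(b); bb[y0:y1,x0:x1]=b[y0:y1,x0:x1]
    c=max(cv2.findContours(bb,cv2.RETR_EXTERNAL,cv2.CHAIN_APPROX_NONE)[0],key=cv2.contourArea)
    h=cv2.convexHull(c); box=cv2.approxPolyDP(h,6,True).reshape(-1,2)
    print(nm,"board",[ray(s,*p,.012)[:2].round(3).tolist() for p in box])
    hm=np.zeros_like(b); cv2.fillConvexPoly(hm,h,255); m2&=cv2.erode(hm,np.ones((3,3)))
    m2=cv2.morphologyEx(m2,cv2.MORPH_CLOSE,np.ones((3,3)))
    for c in cv2.findContours(m2,cv2.RETR_EXTERNAL,cv2.CHAIN_APPROX_NONE)[0]:
        if cv2.contourArea(c)<150: continue
        pts=np.array([ray(s,*p[0],.016)[:2] for p in c]); (x,y),r=cv2.minEnclosingCircle((pts*1000).astype(np.float32))
        e=cv2.fitEllipse(c); print("  rest",round(x,1),round(y,1),"r",round(r,1),(ray(s,*e[0],.016)[:2]*1000).round(1),e[0])
    # flange dark grey
    rect={"top":(170,195,225,245),"scene":(450,215,505,260)}[nm]; x0,y0,x1,y1=rect
    d=((hsv[...,1]<110)&(hsv[...,2]<120)).astype(np.uint8)
    l=((hsv[...,1]<60)&(hsv[...,2]>130)).astype(np.uint8)
    for k,zz,mm in(("flange",.005,d),("tube",.02,d)):
        q=np.zeros_like(mm); q[y0:y1,x0:x1]=mm[y0:y1,x0:x1]; n=cv2.findNonZero(q)
        if n is None: continue
        hh=cv2.convexHull(n); e=cv2.fitEllipse(hh); print("  ",k,len(n),e,(ray(s,*e[0],.0035)[:2]*1000).round(1))
        break
    print(" stop foot/but")
save(S,"c3",(320,230,400,300),8)
E
```

```text
top board [[0.701, 0.187], [0.675, -0.225], [0.579, -0.223], [0.608, 0.191]]
  rest 632.8 -136.3 r 30.2 [ 632.8 -136.3] (360.67169189453125, 157.518798828125)
  rest 637.3 -55.9 r 30.4 [637.5 -56.2] (333.2068176269531, 156.68179321289062)
  rest 648.0 102.4 r 30.5 [648.2 102.5] (278.8319091796875, 154.50918579101562)
  rest 647.8 20.3 r 30.2 [647.8  20.5] (306.88873291015625, 153.9075164794922)
   flange 172 ((196.11386108398438, 220.55210876464844), (23.96173667907715, 25.3366756439209), 38.0853157043457) [462.4 346.3]
 stop foot/but
scene board [[0.67, -0.228], [0.58, -0.22], [0.615, 0.194], [0.704, 0.188]]
  rest 650.5 100.7 r 31.0 [650.1 101.6] (338.90411376953125, 269.4689636230469)
  rest 649.7 19.2 r 30.5 [649.6  18.9] (299.89007568359375, 258.8155212402344)
  rest 639.9 -56.2 r 31.6 [639.3 -57.2] (267.55133056640625, 246.1879119873047)
  rest 634.6 -137.3 r 31.2 [ 634.9 -138.4] (233.57467651367188, 235.5189208984375)
   flange 333 ((475.8442687988281, 240.11801147460938), (24.01751136779785, 35.90642166137695), 105.46221923828125) [464.4 346. ]
 stop foot/but
```

View pics/c3.png

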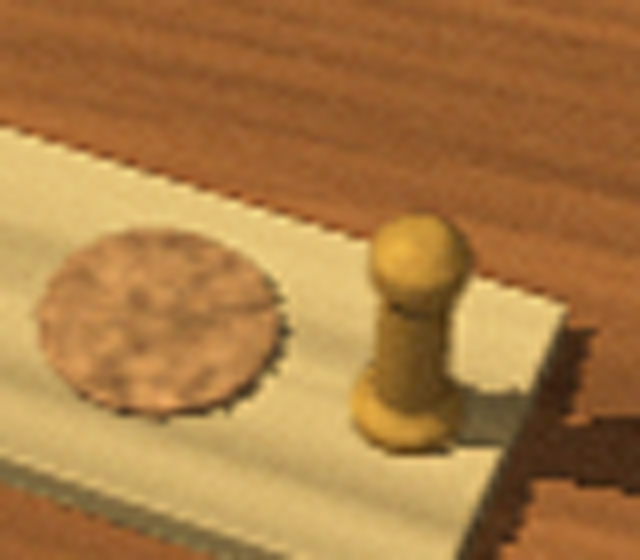

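```bash
python3 - <<'E'
from h import *
import pickle
S=pickle.load(open("scene0.pkl","rb")); T=pickle.load(open("top0.pkl","rb"))
def cr(s,u,v,w=26,k=7):
    im=cv2.cvtColor(s["image"],cv2.COLOR_RGB2BGR)[v-w:v+w,u-w:u+w]; im=cv2.resize(im,None,fx=k,fy=k,interpolation=cv2.INTER_NEAREST)
    for i in range(0,2*w,10):
        cv2.putText(im,str(u-w+i),(i*k,10),0,.35,(255,255,255),1); cv2.putText(im,str(v-w+i),(0,i*k+8),0,.35,(255,255,255),1)
        cv2.line(im,(i*k,0),(i*k,2*w*k),(255,255,255),1) if 0 else cv2.circle(im,(i*k,14),2,(0,255,255),-1)
        cv2.circle(im,(28,i*k),2,(0,255,255),-1)
    return im
f=lambda s,L:np.hstack([cr(s,*p,16,12) for p in L])
cv2.imwrite("pics/z1.png",np.vstack([f(T,[(286,226),(242,222)]),]))
cv2.imwrite("pics/z2.png",np.vstack([f(T,[(194,220),(440,206)])]))
cv2.imwrite("pics/z3.png",np.hstack([cr(S,363,190,26,7),cr(S,415,208,26,7)]))
cv2.imwrite("pics/z4.png",np.hstack([cr(S,481,228,26,7),cr(S,184,170,26,7)]))
E
```

```text
(no output)
```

View pics/z1.png

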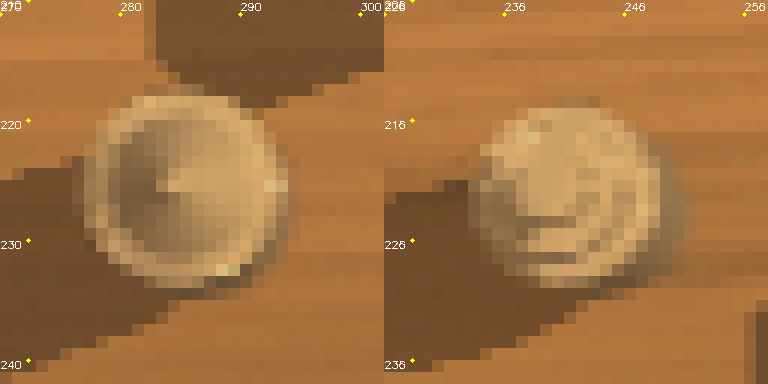

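View pics/z2.png

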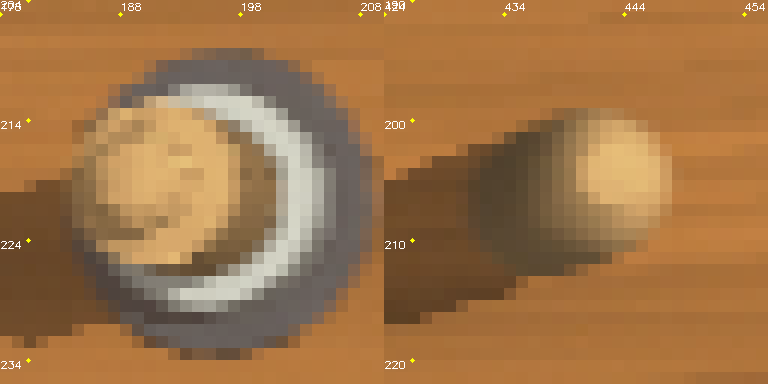

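View pics/z3.png

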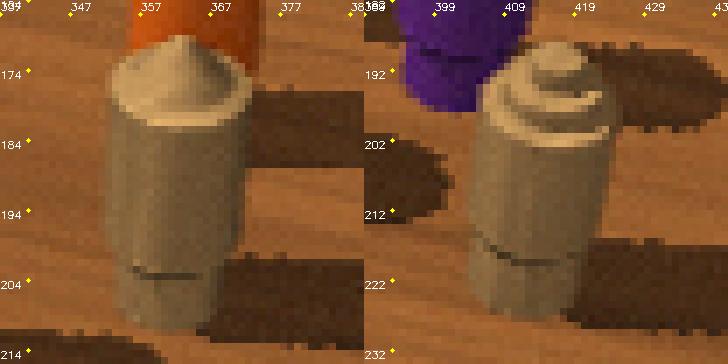

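View pics/z4.png

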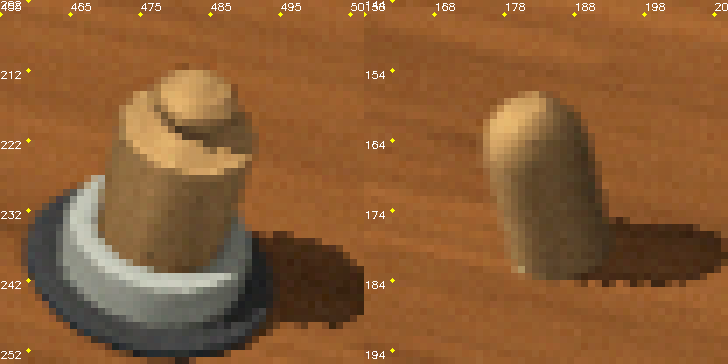

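```bash
python3 - <<'E'
from h import *
import pickle
S=pickle.load(open("scene0.pkl","rb")); T=pickle.load(open("top0.pkl","rb"))
C=np.array([1.23637,.2874])
def foot(u,v):
    p=ray(S,u,v,0)[:2]; d=(p-C)/np.linalg.norm(p-C); return ((p+d*.018)*1000).round(1)
m=lambda s,u,v,z:(ray(s,u,v,z)[:2]*1000).round(1)
print("cone",m(T,283.8,224.9,.106),m(T,285.1,225.3,.088),m(S,362.5,169.5,.106),foot(359.9,210.5))
print("step",m(T,241,221.7,.074),m(S,416.6,189.4,.092),foot(411.5,227.2))
print("dome",foot(185.5,183.4),m(S,182,157.3,.064))
for n,p in(("cone",(.435,.083)),("step",(.45,.203)),("dome",(.480,-.37)),("ball",(.463,.346))): print(n,proj(T,[*p,.0]),proj(T,[*p,.05]),proj(S,[*p,.0]),proj(S,[*p,.064]))
E
```

```text
cone [435.6  84.8] [435.7  82.7] [437.5  82.9] [434.2  81.5]
step [449.8 204.1] [448.8 205.2] [449.1 207. ]
dome [ 484.5 -358.8] [ 479.3 -354.2]
cone (np.float64(287.2858850853549), np.float64(227.55723843945054)) (np.float64(286.03041996968864), np.float64(226.44863532058844)) (np.float64(360.6957285141981), np.float64(205.73507119225178)) (np.float64(361.9673741180484), np.float64(184.04413258530172))
step (np.float64(245.85371955790146), np.float64(223.53476860910357)) (np.float64(242.91115502981734), np.float64(222.2630652458313)) (np.float64(410.505410372113), np.float64(221.65184507551436)) (np.float64(413.88482021739446), np.float64(199.71147908128611))
dome (np.float64(442.0562316893525), np.float64(207.88964686933164)) (np.float64(447.0743274707669), np.float64(205.99294347156632)) (np.float64(181.567582796187), np.float64(177.28102315594123)) (np.float64(176.18749058216554), np.float64(156.19221821059986))
ball (np.float64(196.5438597097305), np.float64(220.42162234394536)) (np.float64(191.59416458190992), np.float64(219.02359360661632)) (np.float64(475.59411922480797), np.float64(240.82937574916932)) (np.float64(481.952893984577), np.float64(218.65317148005943))
```

The pale cone is at about (435,83) mm, the step at (449,205), the ball in the sleeve at (463,346), and the dome at about (482,-357). Counted from the stop, the rests are (649,102), (649,20), (639,-56) and (634,-137). I'll take the cone first.

Request:
{"op": "jog_arm", "data": {"commands": [[5,-20,0,-1],[8,-35,0,-1],[8,-38,0,-2],[8,-38,0,-2],[8,-38,0,-2],[8,-38,0,-2],[8,-38,0,-2],[8,-38,0,-2],[8,-35,0,0],[8,-32,0,0]], "fingers": 80}}

```text
clock: 0.93
tool_pos: [0.3769, 0.2523, 0.2265]
orientation: [180.0, 0.0, -40.4]
force: [1.2, 0.4, 0.4]
opening: 0.0799
```

Request:
{"op": "jog_arm", "data": {"commands": [[8,-30,0,0],[8,-30,0,0],[8,-28,0,0],[8,-24,0,0],[8,-20,0,0],[8,-16,0,0],[5,-12,0,0],[5,-8,0,0],[0,-4,0,0],[0,0,0,0]]}}

```text
clock: 1.77
tool_pos: [0.435, 0.082, 0.2263]
orientation: [180.0, 0.0, -40.5]
force: [-0.8, -0.0, -0.3]
opening: 0.0799
```

```bash
python3 - <<'E'
from h import *
o=get_obs(); print(o["clock"],o["tool_pos"],o["orientation"],o["joint_pos"],o["force"])
s=snapshot("scene"); save(s,"s1",(250,60,500,260),3)
print(proj(s,o["tool_pos"]))
E
```

```text
1.7667 [0.43500145 0.08203496 0.22631585] [ 1.79966584e+02  1.60809143e-02 -4.04677795e+01] [ 3.63480520e+01 -2.00589557e+00 -2.69679741e+01 -8.86072918e-03
 -6.50741251e+01  1.31879100e+01] [-0.84304347 -0.03240209 -0.27253135]
(np.float64(365.230908196479), np.float64(120.38727649427986))
```

View pics/s1.png

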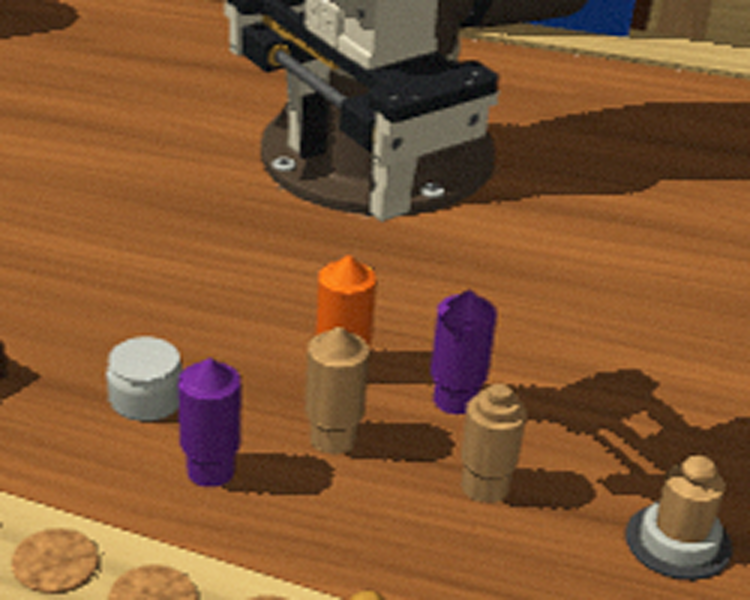

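The gripper sits midway over the cone, with its fingertips either side of (365,120). Next I lower it and grip.

Request:
{"op": "jog_arm", "data": {"commands": [[0,1,-10,0],[0,0,-20,0],[0,0,-25,0],[0,0,-25,0],[0,0,-25,0],[0,0,-22,0],[0,0,-20,0],[0,0,-16,0],[0,0,-10,0],[0,0,-4,0]]}}

```text
clock: 2.65
tool_pos: [0.4337, 0.0835, 0.0474]
orientation: [179.8, 0.1, -40.4]
force: [-0.9, -0.1, 0.0]
opening: 0.08
```

Request:
{"op": "jog_arm", "data": {"commands": [[0,0,0,0],[0,0,0,0],[0,0,0,0],[0,0,0,0],[0,0,0,0],[0,0,0,0],[0,0,0,0],[0,0,0,0],[0,0,0,0],[0,0,0,0]], "fingers": 30}}

```text
clock: 3.48
tool_pos: [0.4355, 0.0838, 0.05]
orientation: [-180.0, -0.0, -40.4]
force: [-1.0, 0.8, 5.4]
opening: 0.0442
```

Request:
{"op": "jog_arm", "data": {"commands": [[0,0,3,0],[0,0,6,0],[0,0,9,0],[0,0,12,0],[0,0,12,0],[0,0,12,0],[0,0,10,0],[0,0,8,0],[0,0,5,0],[0,0,3,0]]}}

```text
clock: 4.32
tool_pos: [0.4352, 0.0836, 0.1302]
orientation: [-180.0, -0.0, -40.4]
force: [0.2, -0.6, -1.1]
opening: 0.0444
```

Request:
{"op": "jog_arm", "data": {"commands": [[4,0,0,0],[8,1,0,-3],[12,1,0,-5],[14,1,0,-5],[14,1,0,-5],[14,1,0,-5],[14,1,0,-5],[14,1,0,-5],[14,1,0,-5],[14,1,0,-5]]}}

```text
clock: 5.15
tool_pos: [0.5577, 0.0924, 0.1284]
orientation: [179.9, -0.0, -83.7]
force: [0.5, 0.1, -1.1]
opening: 0.0442
```

Request:
{"op": "jog_arm", "data": {"commands": [[14,1,0,-5],[14,1,0,-5],[14,1,0,0],[14,1,0,0],[12,1,0,0],[10,1,0,0],[7,1,0,0],[5,1,0,0],[2,1,0,0],[0,0,0,0]]}}

```text
clock: 5.98
tool_pos: [0.6492, 0.1017, 0.1292]
orientation: [180.0, -0.0, -93.4]
force: [-0.5, -0.2, -0.6]
opening: 0.0443
```

```bash
python3 - <<'E'
from h import *
o=get_obs(); print(o["clock"],o["tool_pos"],o["orientation"],o["joint_pos"],o["force"],o["opening"])
s=snapshot("scene"); save(s,"s2",(200,130,440,310),3.2)
E
```

```text
5.9833 [0.64920639 0.10169282 0.12924985] [ 1.79977368e+02 -8.58119669e-03 -9.34021983e+01] [ 2.58708658e+01  2.30175184e+01 -8.91407847e+00 -4.21820023e-03
 -5.80923407e+01 -2.92708355e+01] [-0.51622799 -0.24866324 -0.57587054] 0.04429371225959251
```

View pics/s2.png

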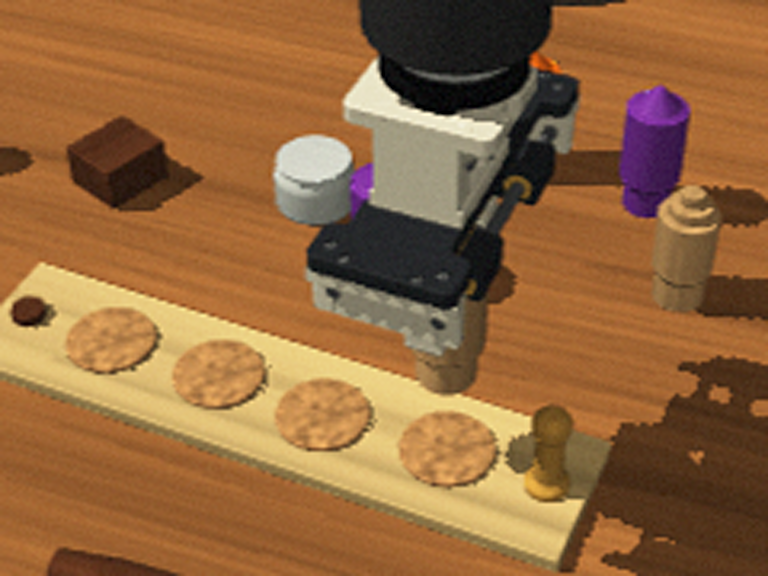

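The cone is held upright above the first rest. I'll lower it.

Request:
{"op": "jog_arm", "data": {"commands": [[0,0,-4,0],[0,0,-8,0],[0,0,-10,0],[0,0,-10,0],[0,0,-10,0],[0,0,-8,0],[0,0,-5,0],[0,0,-4,0],[0,0,-2,0],[0,0,-1,0]]}}

```text
clock: 6.87
tool_pos: [0.6492, 0.1016, 0.0673]
orientation: [180.0, -0.0, -93.4]
force: [-0.3, 0.4, -0.3]
opening: 0.0445
```

Request:
{"op": "jog_arm", "data": {"commands": [[0,0,-0.5,0],[0,0,-0.5,0],[0,0,-0.5,0],[0,0,-0.5,0],[0,0,0,0],[0,0,0,0],[0,0,0,0],[0,0,0,0],[0,0,0,0],[0,0,0,0]]}}

```text
clock: 7.7
tool_pos: [0.6494, 0.1016, 0.066]
orientation: [-180.0, 0.0, -93.4]
force: [-0.2, 0.2, 5.1]
opening: 0.0443
```

Request:
{"op": "jog_arm", "data": {"commands": [[0,0,0,0],[0,0,0,0],[0,0,0,0],[0,0,0,0],[0,0,0,0],[0,0,0,0],[0,0,2,0],[0,0,4,0],[0,0,8,0],[0,0,12,0]], "fingers": 75}}

```text
clock: 8.53
tool_pos: [0.6487, 0.1014, 0.0916]
orientation: [179.9, -0.0, -93.4]
force: [0.3, 0.4, 0.0]
opening: 0.0748
```

Request:
{"op": "jog_arm", "data": {"commands": [[0,0,16,0],[0,0,20,0],[0,0,20,0],[0,0,20,0],[0,0,16,0],[-6,0,12,0],[-14,4,6,0],[-20,8,0,0],[-24,11,0,2],[-24,12,0,3]]}}

```text
clock: 9.37
tool_pos: [0.5599, 0.1364, 0.2022]
orientation: [-180.0, 0.0, -88.4]
force: [0.1, 1.1, -0.1]
opening: 0.0753
```

```bash
python3 - <<'E'
from h import *
o=get_obs(); print(o["clock"],o["tool_pos"],o["orientation"],o["force"],o["opening"])
s=snapshot("scene"); save(s,"s3",(200,130,520,310),2.4)
s=snapshot("top"); save(s,"t3",(170,130,460,275),2.7)
E
```

```text
9.3667 [0.55985659 0.13638271 0.20216056] [-1.79984982e+02  1.82634954e-02 -8.83920732e+01] [ 0.07124411  1.1167613  -0.12513001] 0.07529459211106447
```

View pics/s3.png

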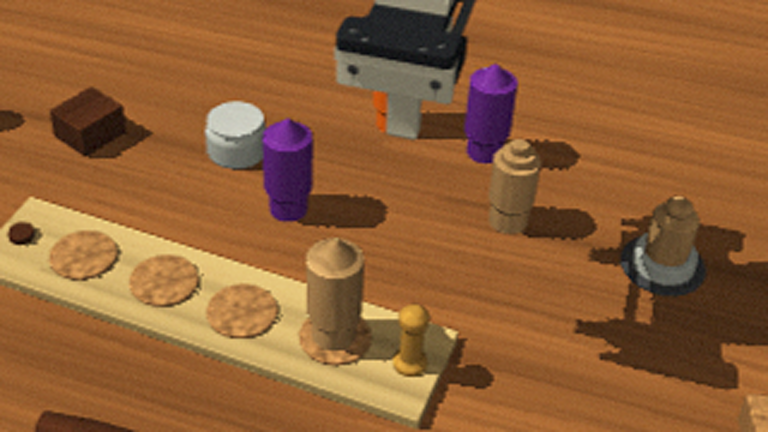

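View pics/t3.png

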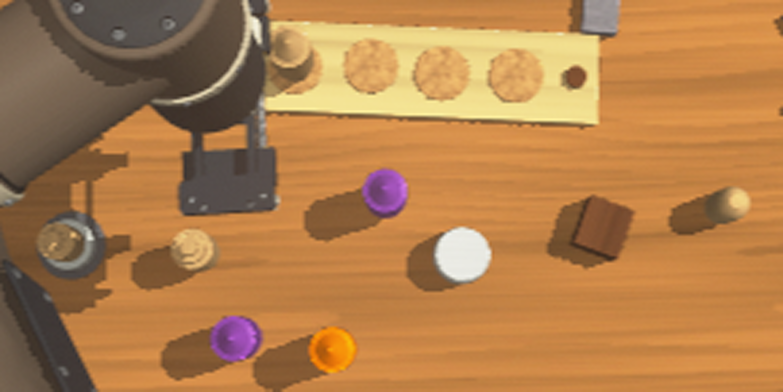

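The cone stands on rest 1 beside the stop, at crop (335,300) in the scene view. Next is the step. I'll turn the jaws to about -30° so they clear the purple look-alike.

Request:
{"op": "jog_arm", "data": {"commands": [[-22,12,0,-2],[-20,12,0,-4],[-18,11,0,-5],[-15,10,0,-5],[-13,9,0,-5],[-10,7,0,-5],[-8,4,0,-4],[-4,2,0,-2],[-2,1,0,0],[0,0,0,0]]}}

```text
clock: 10.3
tool_pos: [0.4489, 0.2047, 0.2021]
orientation: [-180.0, 0.0, -120.3]
force: [-0.6, 0.6, -0.3]
opening: 0.075
```

```bash
python3 - <<'E'
from h import *
o=get_obs(); print(o["clock"],o["tool_pos"],o["orientation"],o["joint_pos"],o["force"],o["opening"])
E
```

```text
10.3 [0.44892454 0.20466973 0.20213512] [-1.79990107e+02  4.57299429e-02 -1.20305899e+02] [ 4.73853057e+01  4.32688551e+00 -2.37938461e+01 -9.45119582e-05
 -6.18324807e+01 -7.76911642e+01] [-0.64525427  0.64963051 -0.33656735] 0.07497514764745762
```

Lower to TCP 38 mm (grasp at 57 mm).

Request:
{"op": "jog_arm", "data": {"commands": [[0,0,-10,0],[0,0,-20,0],[0,0,-24,0],[0,0,-24,0],[0,0,-24,0],[0,0,-20,0],[0,0,-18,0],[0,0,-14,0],[0,0,-7,0],[0,0,-3,0]]}}

```text
clock: 11.13
tool_pos: [0.4487, 0.2036, 0.0359]
orientation: [180.0, -0.2, -120.4]
force: [-0.5, 0.3, -0.8]
opening: 0.0748
```

Request:
{"op": "jog_arm", "data": {"commands": [[0,0,0,0],[0,0,0,0],[0,0,0,0],[0,0,0,0],[0,0,0,0],[0,0,0,0],[0,0,0,0],[0,0,0,0],[0,0,0,0],[0,0,0,0]], "fingers": 28}}

```text
clock: 11.97
tool_pos: [0.4495, 0.2049, 0.0381]
orientation: [-180.0, 0.0, -120.4]
force: [-1.1, 0.3, 6.4]
opening: 0.0416
```

Request:
{"op": "jog_arm", "data": {"commands": [[0,0,3,0],[0,0,6,0],[0,0,10,0],[0,0,14,0],[0,0,15,0],[0,0,15,0],[0,0,13,0],[0,0,10,0],[0,0,8,0],[0,0,6,0]]}}

```text
clock: 12.8
tool_pos: [0.4492, 0.2046, 0.1384]
orientation: [-180.0, 0.0, -120.4]
force: [-0.2, -0.3, -0.9]
opening: 0.0412
```

Request:
{"op": "jog_arm", "data": {"commands": [[0,0,14,0],[4,-4,14,0],[8,-8,10,0],[13,-12,4,2],[16,-15,0,3],[16,-15,0,3],[16,-15,0,3],[16,-15,0,3],[16,-15,0,3],[16,-15,0,3]]}}

```text
clock: 13.63
tool_pos: [0.5705, 0.0896, 0.179]
orientation: [179.9, -0.0, -100.3]
force: [0.6, -0.1, -0.3]
opening: 0.0414
```

Request:
{"op": "jog_arm", "data": {"commands": [[16,-15,0,3],[16,-15,0,3],[14,-13,0,1],[12,-12,0,0],[8,-8,0,0],[6,-5,0,0],[4,-3,0,0],[3,-2,0,0],[0,2,0,0],[0,0,0,0]]}}

```text
clock: 14.47
tool_pos: [0.6489, 0.0202, 0.1796]
orientation: [180.0, 0.0, -93.4]
force: [0.0, 0.7, -1.4]
opening: 0.0411
```

Request:
{"op": "jog_arm", "data": {"commands": [[0,0,-8,0],[0,0,-14,0],[0,0,-18,0],[0,0,-18,0],[0,0,-16,0],[0,0,-14,0],[0,0,-10,0],[0,0,-5,0],[0,0,-3,0],[0,0,0,0]]}}

```text
clock: 15.3
tool_pos: [0.6491, 0.0197, 0.0733]
orientation: [180.0, -0.0, -93.4]
force: [-0.5, -0.5, -0.4]
opening: 0.0415
```

```bash
python3 - <<'E'
from h import *
o=get_obs(); print(o["clock"],o["tool_pos"],o["orientation"],o["force"],o["opening"])
s=snapshot("scene"); save(s,"s4",(200,130,440,310),3.2)
E
```

```text
15.3 [0.64906085 0.01971746 0.07330605] [ 1.79984499e+02 -9.22114626e-03 -9.33824106e+01] [-0.51483467 -0.46846998 -0.41421225] 0.04154511546404551
```

View pics/s4.png

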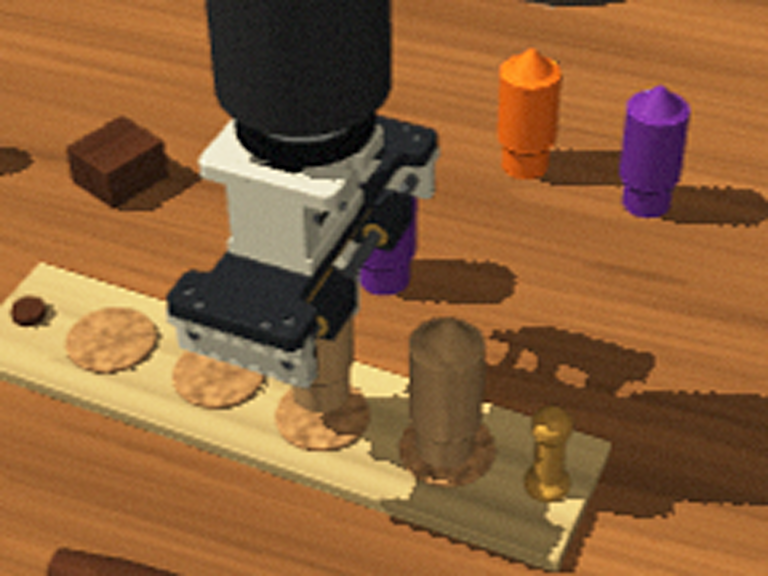

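Request:
{"op": "jog_arm", "data": {"commands": [[0,0,-4,0],[0,0,-5,0],[0,0,-4,0],[0,0,-2,0],[0,0,-1,0],[0,0,-1,0],[0,0,-0.5,0],[0,0,-0.5,0],[0,0,-0.5,0],[0,0,-0.5,0]]}}

```text
clock: 16.18
tool_pos: [0.6493, 0.0196, 0.0547]
orientation: [-180.0, 0.0, -93.4]
force: [-1.1, 0.5, -1.4]
opening: 0.0414
```

Request:
{"op": "jog_arm", "data": {"commands": [[0,0,-0.5,0],[0,0,0,0],[0,0,0,0],[0,0,0,0],[0,0,0,0],[0,0,0,0],[0,0,0,0],[0,0,0,0],[0,0,0,0],[0,0,0,0]]}}

```text
clock: 17.02
tool_pos: [0.6492, 0.0196, 0.0541]
orientation: [-180.0, -0.0, -93.4]
force: [-0.7, -1.1, 1.9]
opening: 0.0417
```

Request:
{"op": "jog_arm", "data": {"commands": [[0,0,-0.5,0],[0,0,0,0],[0,0,0,0],[0,0,0,0],[0,0,0,0],[0,0,0,0],[0,0,0,0],[0,0,2,0],[0,0,4,0],[0,0,8,0]], "fingers": 75}}

```text
clock: 17.85
tool_pos: [0.6486, 0.0194, 0.0672]
orientation: [179.9, -0.0, -93.4]
force: [0.5, 0.4, 0.2]
opening: 0.0748
```

Request:
{"op": "jog_arm", "data": {"commands": [[0,0,14,0],[0,0,20,0],[0,0,24,0],[0,0,24,0],[0,0,22,0],[-4,6,16,0],[-8,14,8,0],[-14,24,4,0],[-16,28,0,0],[-16,30,0,0]]}}

```text
clock: 18.68
tool_pos: [0.5908, 0.122, 0.201]
orientation: [-179.9, 0.1, -93.5]
force: [-0.2, 0.5, 0.1]
opening: 0.0748
```

Request:
{"op": "jog_arm", "data": {"commands": [[-16,30,0,0],[-16,30,0,0],[-16,30,0,0],[-16,30,0,0],[-16,28,0,0],[-16,26,0,0],[-13,20,0,0],[-10,15,0,0],[-6,10,0,0],[-3,5,0,0]]}}

```text
clock: 19.52
tool_pos: [0.4625, 0.3468, 0.2003]
orientation: [-180.0, 0.0, -93.3]
force: [-0.4, 0.3, 0.0]
opening: 0.0754
```

```bash
python3 - <<'E'
from h import *
o=get_obs(); print(o["clock"],o["tool_pos"],o["orientation"],o["joint_pos"],o["opening"])
s=snapshot("scene"); save(s,"s5",(200,100,520,310),2.4)
E
```

```text
19.5167 [0.46252489 0.34682775 0.2003092 ] [-1.79969225e+02  4.77864067e-02 -9.33152224e+01] [ 5.62423403e+01  1.25313631e+01 -1.40886741e+01  2.59694494e-03
 -6.33231714e+01 -5.95587403e+01] 0.07535332651079442
```

View pics/s5.png

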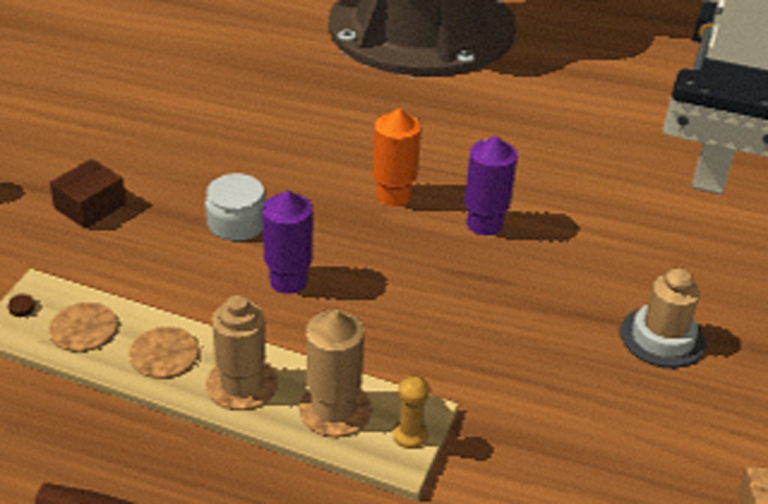

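Cone and step stand on their rests, at crop (335,375) and (240,350). I'll lower over the ball in the sleeve.

Request:
{"op": "jog_arm", "data": {"commands": [[0.5,-0.5,-10,0],[0,0,-20,0],[0,0,-25,0],[0,0,-25,0],[0,0,-25,0],[0,0,-22,0],[0,0,-18,0],[0,0,-14,0],[0,0,-9,0],[0,0,-4,0]]}}

```text
clock: 20.4
tool_pos: [0.4636, 0.3433, 0.0257]
orientation: [179.9, -0.1, -93.5]
force: [-0.3, 0.4, 0.4]
opening: 0.0754
```

Request:
{"op": "jog_arm", "data": {"commands": [[0,0,0,0],[0,0,0,0],[0,0,0,0],[0,0,0,0],[0,0,0,0],[0,0,0,0],[0,0,0,0],[0,0,0,0],[0,0,0,0],[0,0,0,0]], "fingers": 26}}

```text
clock: 21.23
tool_pos: [0.4637, 0.3454, 0.028]
orientation: [-180.0, 0.0, -93.4]
force: [-1.5, -0.7, 6.4]
opening: 0.0382
```

```bash
python3 - <<'E'
from h import *
o=get_obs(); print(o["clock"],o["tool_pos"],o["orientation"],o["force"],o["moment"],o["opening"])
E
```

```text
21.2333 [0.46373868 0.34535561 0.0280489 ] [-1.79977268e+02  2.70115913e-02 -9.33815533e+01] [-1.47348377 -0.7011518   6.36881328] [-0.06254635  0.67976886 -0.00337815] 0.03816269834241399
```

Gripped with little side force. I'll draw it straight up slowly.

Request:
{"op": "jog_arm", "data": {"commands": [[0,0,1,0],[0,0,2,0],[0,0,3,0],[0,0,3,0],[0,0,3,0],[0,0,3,0],[0,0,3,0],[0,0,3,0],[0,0,3,0],[0,0,3,0]]}}

```text
clock: 22.07
tool_pos: [0.4637, 0.3451, 0.0549]
orientation: [-180.0, 0.0, -93.4]
force: [-0.3, -0.9, -0.0]
opening: 0.0385
```

Request:
{"op": "jog_arm", "data": {"commands": [[0,0,5,0],[0,0,8,0],[0,0,12,0],[0,0,15,0],[0,0,15,0],[0,0,15,0],[0,0,13,0],[0,0,10,0],[0,0,5,0],[0,0,3,0]]}}

```text
clock: 22.9
tool_pos: [0.4638, 0.3453, 0.1565]
orientation: [-180.0, 0.1, -93.4]
force: [-0.4, 0.3, -0.5]
opening: 0.0383
```

```bash
python3 - <<'E'
from h import *
o=get_obs(); print(o["clock"],o["tool_pos"],o["orientation"],o["force"],o["moment"],o["opening"])
s=snapshot("scene"); save(s,"s6",(400,100,560,260),3.5)
E
```

```text
22.9 [0.46377909 0.34526828 0.1564922 ] [-1.79966754e+02  5.84479615e-02 -9.34021915e+01] [-0.41839905  0.32031078 -0.46680322] [ 0.09653531 -0.10780701  0.00673721] 0.03829548500088904
```

View pics/s6.png

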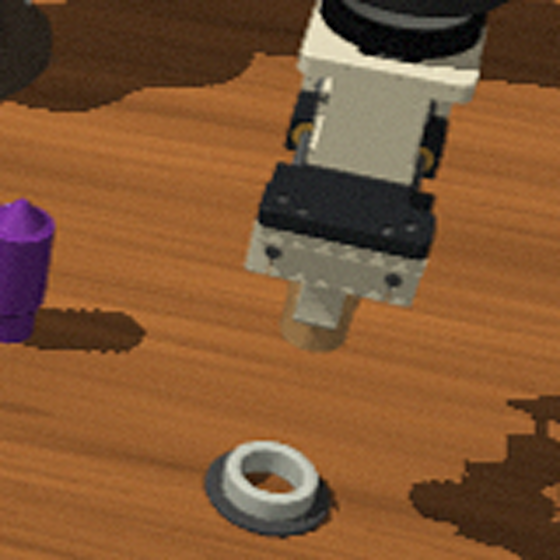

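The ball is clear of the sleeve. I'll carry it to rest 3.

Request:
{"op": "jog_arm", "data": {"commands": [[2,-4,8,0],[4,-10,8,0],[8,-18,6,0],[10,-24,3,0],[11,-26,0,0],[11,-26,0,0],[11,-26,0,0],[11,-26,0,0],[11,-26,0,0],[11,-26,0,0]]}}

```text
clock: 23.78
tool_pos: [0.5539, 0.1308, 0.1809]
orientation: [180.0, -0.0, -93.4]
force: [0.8, 0.1, 0.1]
opening: 0.0382
```

Request:
{"op": "jog_arm", "data": {"commands": [[11,-26,0,0],[11,-26,0,0],[11,-26,0,0],[11,-26,0,0],[11,-24,0,0],[10,-20,0,0],[8,-16,0,0],[7,-12,0,0],[4,-8,0,0],[2,-5,0,0]]}}

```text
clock: 24.62
tool_pos: [0.6399, -0.0572, 0.1804]
orientation: [180.0, -0.0, -93.5]
force: [-0.7, 0.1, -0.1]
opening: 0.0381
```

```bash
python3 - <<'E'
from h import *
o=get_obs(); print(o["clock"],o["tool_pos"],o["orientation"],o["force"],o["opening"])
E
```

```text
24.6167 [ 0.63985931 -0.05716903  0.1803832 ] [ 1.79972843e+02 -9.43743268e-03 -9.34594981e+01] [-0.66339958  0.13661703 -0.14603109] 0.03807949873570379
```

Request:
{"op": "jog_arm", "data": {"commands": [[-1,1,-8,0],[0,0,-14,0],[0,0,-18,0],[0,0,-20,0],[0,0,-20,0],[0,0,-18,0],[0,0,-14,0],[0,0,-10,0],[0,0,-7,0],[0,0,-3,0]]}}

```text
clock: 25.45
tool_pos: [0.638, -0.0544, 0.0475]
orientation: [179.9, -0.0, -93.4]
force: [-1.4, -0.3, -0.2]
opening: 0.0383
```

Request:
{"op": "jog_arm", "data": {"commands": [[0,0,-1,0],[0,0,-1,0],[0,0,-0.5,0],[0,0,-0.5,0],[0,0,-0.5,0],[0,0,0,0],[0,0,0,0],[0,0,0,0],[0,0,0,0],[0,0,0,0]]}}

```text
clock: 26.28
tool_pos: [0.6387, -0.055, 0.0451]
orientation: [-180.0, -0.0, -93.4]
force: [0.1, -0.4, -0.1]
opening: 0.0384
```

Request:
{"op": "jog_arm", "data": {"commands": [[0,0,-0.5,0],[0,0,-0.5,0],[0,0,-0.5,0],[0,0,0,0],[0,0,0,0],[0,0,0,0],[0,0,0,0],[0,0,0,0],[0,0,0,0],[0,0,0,0]]}}

```text
clock: 27.12
tool_pos: [0.6387, -0.0549, 0.0441]
orientation: [-180.0, -0.0, -93.4]
force: [-2.3, -0.0, 5.6]
opening: 0.0385
```

```bash
python3 - <<'E'
from h import *
o=get_obs(); print(o["clock"],o["tool_pos"],o["force"],o["opening"])
s=snapshot("scene"); save(s,"s7",(180,150,420,310),3.3)
E
```

```text
27.1167 [ 0.63869539 -0.05494107  0.04410176] [-2.33721437 -0.02146998  5.59825586] 0.03845125682545708
```

View pics/s7.png

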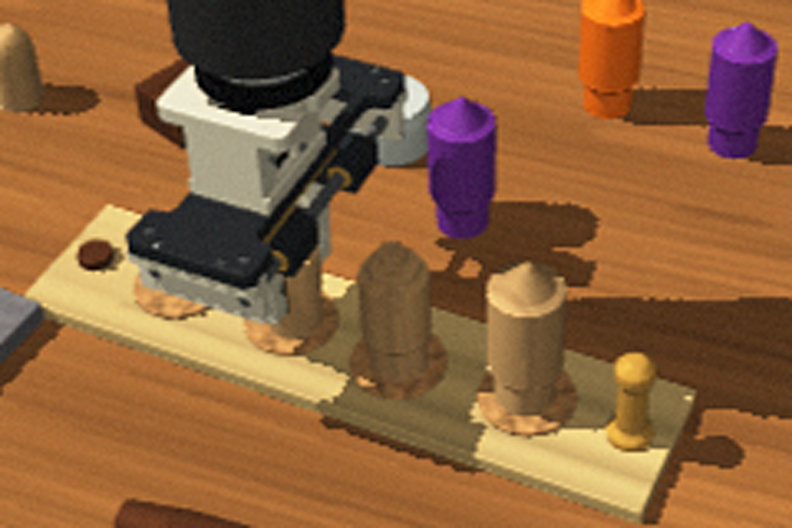

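Request:
{"op": "jog_arm", "data": {"commands": [[0,0,0,0],[0,0,0,0],[0,0,0,0],[0,0,0,0],[0,0,0,0],[0,0,0,0],[0,0,0,0],[0,0,2,0],[0,0,4,0],[0,0,8,0]], "fingers": 75}}

```text
clock: 28.0
tool_pos: [0.6381, -0.055, 0.0572]
orientation: [179.9, -0.0, -93.4]
force: [0.2, 0.0, 0.6]
opening: 0.0745
```

Request:
{"op": "jog_arm", "data": {"commands": [[0,0,14,0],[0,0,18,0],[0,0,20,0],[0,0,20,0],[0,0,16,0],[-4,-6,10,0],[-10,-16,6,0],[-13,-26,4,0],[-14,-28,0,0],[-14,-28,0,0]]}}

```text
clock: 28.83
tool_pos: [0.582, -0.1604, 0.1657]
orientation: [180.0, 0.0, -93.4]
force: [0.4, -1.0, -0.3]
opening: 0.0751
```

Request:
{"op": "jog_arm", "data": {"commands": [[-14,-28,0,0],[-14,-28,0,0],[-14,-28,0,0],[-14,-28,0,0],[-14,-26,0,0],[-12,-22,0,0],[-9,-16,0,0],[-6,-11,0,0],[-3,-7,0,0],[-2,-4,0,0]]}}

```text
clock: 29.67
tool_pos: [0.4808, -0.3577, 0.1655]
orientation: [180.0, 0.0, -93.5]
force: [-0.9, -0.2, 0.5]
opening: 0.0749
```

```bash
python3 - <<'E'
from h import *
o=get_obs(); print(o["clock"],o["tool_pos"],o["orientation"],o["joint_pos"],o["opening"])
s=snapshot("scene"); save(s,"s8",(120,60,420,310),2.4)
t=snapshot("top"); save(t,"t8",(400,150,520,250),6)
E
```

```text
29.6667 [ 0.48076592 -0.35773705  0.16545107] [ 1.79983177e+02  8.03588009e-03 -9.34610875e+01] [-1.79885756e+01  1.61356577e+01 -1.40638840e+01 -4.11715842e-03
 -5.98187591e+01  1.45295597e+01] 0.0748738033510929
```

View pics/s8.png

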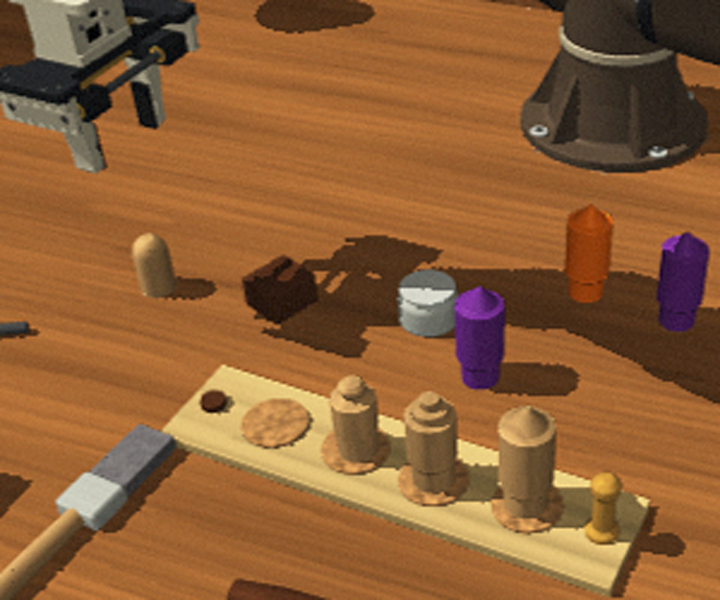

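View pics/t8.png

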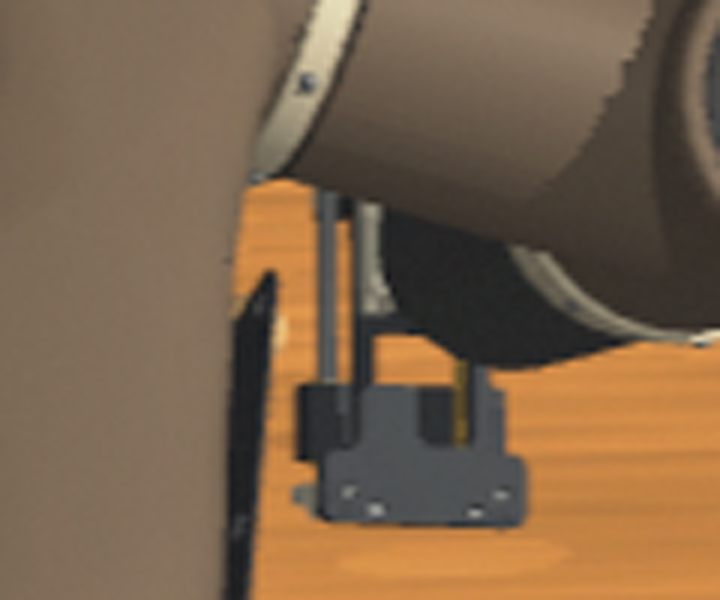

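The ball is on rest 3, at crop (355,425). The dome is at about (483,-356). I'll lower onto it.

Request:
{"op": "jog_arm", "data": {"commands": [[1,0.5,-8,0],[1,0.5,-16,0],[0,0,-20,0],[0,0,-22,0],[0,0,-22,0],[0,0,-20,0],[0,0,-17,0],[0,0,-12,0],[0,0,-8,0],[0,0,-3.5,0]]}}

```text
clock: 30.6
tool_pos: [0.4834, -0.3548, 0.0154]
orientation: [179.9, 0.0, -93.3]
force: [-0.3, -0.5, -0.4]
opening: 0.0747
```

Request:
{"op": "jog_arm", "data": {"commands": [[0,0,0,0],[0,0,0,0],[0,0,0,0],[0,0,0,0],[0,0,0,0],[0,0,0,0],[0,0,0,0],[0,0,0,0],[0,0,0,0],[0,0,0,0]], "fingers": 24}}

```text
clock: 31.43
tool_pos: [0.4838, -0.3561, 0.0175]
orientation: [-180.0, -0.0, -93.4]
force: [-1.4, -0.1, 5.7]
opening: 0.0352
```

Request:
{"op": "jog_arm", "data": {"commands": [[0,0,3,0],[0,0,6,0],[0,0,10,0],[0,0,14,0],[0,0,15,0],[0,0,15,0],[0,0,13,0],[0,0,10,0],[0,0,8,0],[0,0,6,0]]}}

```text
clock: 32.27
tool_pos: [0.4838, -0.356, 0.1182]
orientation: [-180.0, -0.0, -93.4]
force: [0.2, 0.2, -0.6]
opening: 0.035
```

```bash
python3 - <<'E'
from h import *
o=get_obs(); print(o["clock"],o["tool_pos"],o["orientation"],o["force"],o["opening"])
s=snapshot("scene"); save(s,"s9",(120,80,280,200),4)
p=o["tool_pos"]; print(proj(s,[p[0],p[1],p[2]-.017]))
E
```

```text
32.2667 [ 0.48380097 -0.35597466  0.11824992] [-1.79950873e+02 -1.37881400e-02 -9.33996179e+01] [ 0.17906132  0.21438227 -0.61393927] 0.034987912688090296
(np.float64(177.06399715053078), np.float64(145.13506893474403))
```

View pics/s9.png

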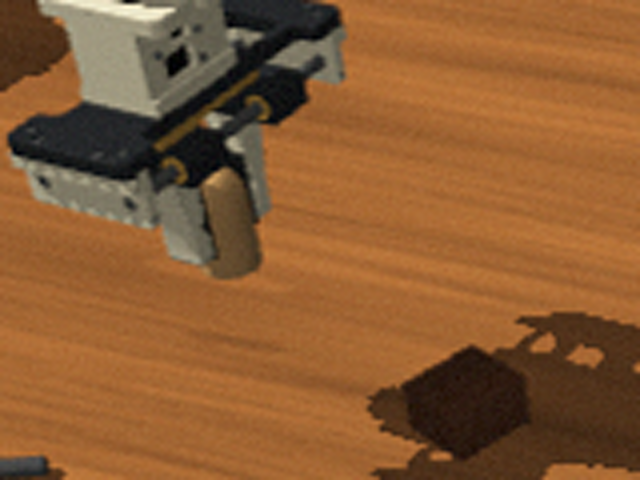

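The dome is held, about 2 mm off the jaw centre toward +y. I'll carry it to rest 4.

Request:
{"op": "jog_arm", "data": {"commands": [[2,3,4,0],[5,7,4,0],[9,12,2,0],[11,16,0,0],[12,18,0,0],[12,18,0,0],[12,18,0,0],[12,18,0,0],[12,18,0,0],[12,18,0,0]]}}

```text
clock: 33.15
tool_pos: [0.5835, -0.2076, 0.1266]
orientation: [180.0, 0.0, -93.4]
force: [0.6, -0.6, -0.8]
opening: 0.0353
```

Request:
{"op": "jog_arm", "data": {"commands": [[12,18,0,0],[12,17,0,0],[10,14,0,0],[8,10,0,0],[5,7,0,0],[3,4,0,0],[1,1,0,0],[0,0,0,0],[0,0,0,0],[0,0,0,0]]}}

```text
clock: 33.98
tool_pos: [0.6332, -0.1397, 0.1271]
orientation: [180.0, -0.0, -93.5]
force: [-0.4, -0.5, -0.4]
opening: 0.0352
```

Request:
{"op": "jog_arm", "data": {"commands": [[0,0,-5,0],[0,0,-10,0],[0,0,-14,0],[0,0,-16,0],[0,0,-15,0],[0,0,-12,0],[0,0,-9,0],[0,0,-6,0],[0,0,-3,0],[0,0,-1,0]]}}

```text
clock: 34.82
tool_pos: [0.6336, -0.139, 0.0356]
orientation: [180.0, -0.0, -93.4]
force: [0.0, 0.7, -0.9]
opening: 0.0353
```

```bash
python3 - <<'E'
from h import *
o=get_obs(); print(o["clock"],o["tool_pos"],o["orientation"],o["force"],o["opening"])
s=snapshot("scene"); save(s,"s10",(180,150,420,310),3.3)
E
```

```text
34.8167 [ 0.63361691 -0.13897023  0.03562593] [ 1.79975881e+02 -6.56338012e-03 -9.33980164e+01] [ 0.00470877  0.71155942 -0.92258465] 0.035255092369879205
```

View pics/s10.png

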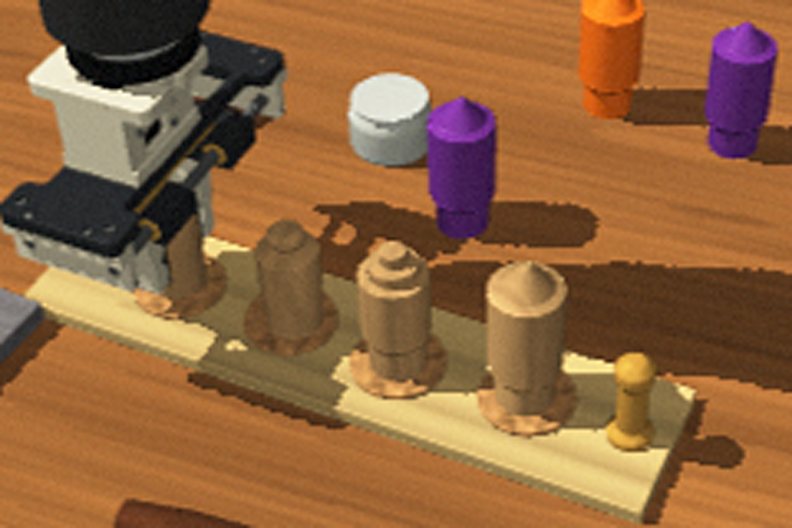

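Request:
{"op": "jog_arm", "data": {"commands": [[0,0,-0.5,0],[0,0,-0.5,0],[0,0,-0.5,0],[0,0,-0.5,0],[0,0,-0.5,0],[0,0,-0.3,0],[0,0,0,0],[0,0,0,0],[0,0,0,0],[0,0,0,0]]}}

```text
clock: 35.7
tool_pos: [0.6337, -0.1389, 0.0335]
orientation: [-180.0, -0.0, -93.4]
force: [-1.8, 1.4, 3.7]
opening: 0.0352
```

Request:
{"op": "jog_arm", "data": {"commands": [[0,0,-0.2,0],[0,0,0,0],[0,0,0,0],[0,0,0,0],[0,0,0,0],[0,0,0,0],[0,0,0,0],[0,0,2,0],[0,0,4,0],[0,0,8,0]], "fingers": 75}}

```text
clock: 36.53
tool_pos: [0.6331, -0.1389, 0.0467]
orientation: [179.9, -0.0, -93.4]
force: [-0.8, -0.0, -0.2]
opening: 0.0751
```

Request:
{"op": "jog_arm", "data": {"commands": [[0,0,14,0],[0,0,20,0],[0,0,24,0],[0,0,24,0],[0,0,22,0],[-10,0,20,0],[-20,-10,14,0],[-24,-15,8,0],[-24,-20,4,0],[-24,-20,0,0]]}}

```text
clock: 37.37
tool_pos: [0.5313, -0.2044, 0.1994]
orientation: [-179.8, -0.0, -93.3]
force: [-0.7, -0.6, -0.3]
opening: 0.0747
```

Request:
{"op": "jog_arm", "data": {"commands": [[-24,-25,0,0],[-24,-25,0,0],[-20,-25,0,0],[-15,-25,0,0],[-10,-25,0,0],[0,-25,0,0],[0,-20,0,0],[0,-10,0,0],[0,-5,0,0],[0,0,0,0]]}}

```text
clock: 38.2
tool_pos: [0.4385, -0.3894, 0.1972]
orientation: [-180.0, -0.0, -93.5]
force: [-0.1, 0.8, 0.6]
opening: 0.0748
```

```bash
python3 - <<'E'
from h import *
o=get_obs(); print(o["clock"],o["tool_pos"],o["force"])
s=snapshot("scene"); save(s,"s11",(180,190,420,310),3.3)
t=snapshot("top"); save(t,"t11",(240,130,400,185),5)
# predicted foot-centre & apex pixels if perfectly centred
for n,x,y,h in(("cone",649.3,102,106),("step",649,19.8,92),("ball",638.6,-56.4,78),("dome",633.8,-137,64)):
    b=[x/1000,y/1000,.016]; a=[x/1000,y/1000,.016+h/1000]
    print(n,"scene crop foot",((np.array(proj(s,b))+.5-[180,190])*3.3).round(),"apex",((np.array(proj(s,a))+.5-[180,190])*3.3).round(),"top crop foot",((np.array(proj(t,b))+.5-[240,130])*5).round(),"apex",((np.array(proj(t,a))+.5-[240,130])*5).round())
E
```

```text
38.2 [ 0.43852784 -0.38943929  0.19721569] [-0.1162043   0.82917166  0.61476372]
cone scene crop foot [527. 263.] apex [530. 134.] top crop foot [198. 123.] apex [180.  78.]
step scene crop foot [399. 228.] apex [393. 118.] top crop foot [338. 120.] apex [334.  81.]
ball scene crop foot [292. 187.] apex [281.  94.] top crop foot [469. 134.] apex [474. 102.]
dome scene crop foot [181. 151.] apex [168.  77.] top crop foot [607. 138.] apex [618. 113.]
```

View pics/s11.png

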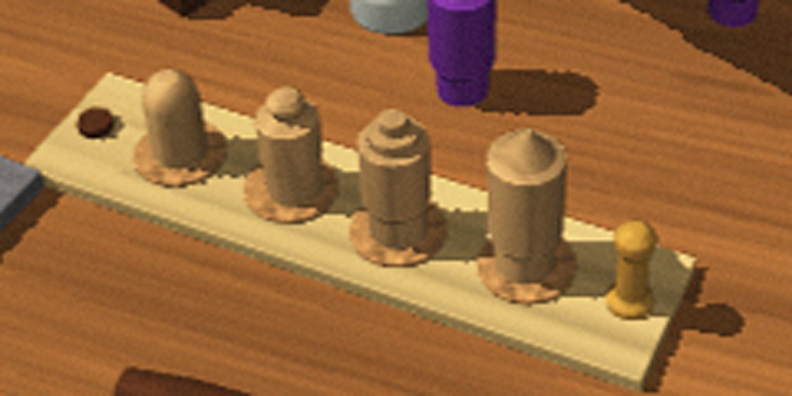

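View pics/t11.png

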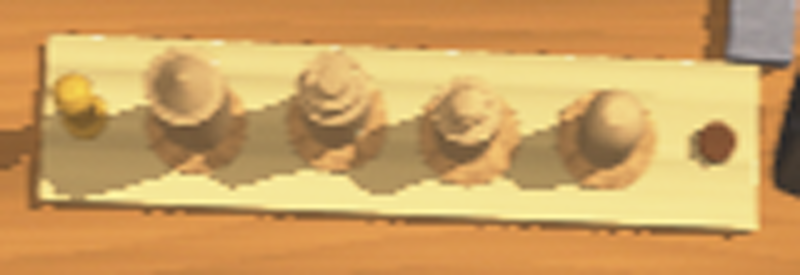

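Everything stands in order. The foot pixels match the rest centres to within a few mm. The gripper is clear, so I'm handing in.

```bash
python3 -c "
from plant import *
print(close_job())"
```

```text
the job is handed in; nothing more can be done
None
```

The four finials stand upright in order from the brass stop: cone, step, ball and dome. I handed the job in at about 38 s on the robot's clock. I drew the ball straight up out of the steel sleeve with almost no side force. Each finial was lowered until it just touched the cork, with contact force under 6 N, before I let go. The orange and purple look-alikes were not touched.

- **Last pictures:** the scene and top views show each finial on its own rest. The crowns and visible feet lie within about 1–3 pixels (about 2–6 mm) of where a centred finial would appear. The limit is 13 mm.
- **Least certain:** the ball looks about 4 mm off centre toward the stop. The dome's crown showed about 9 mm off in the picture's vertical direction, which I put down to its rounded outline because its foot is centred. The two cameras agreed on the rest positions to about 2 mm.
- **Gripper:** it finished open and clear, at about 0.2 m height, with the reading near zero force.
- **Failed checks:** my first pixel picks for the ball and step tops disagreed between the two cameras by up to about 13 mm. I measured both again from closer views before moving the arm. No other check failed.

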